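Find the fuller tea tin and seat it in the dispenser

TASK

One of the two closed tea tins is full and the other is running low: lift first the red-lidded tin off the board and set it back, then lift the blue-lidded one, to feel which is heavier. Seat the heavier tin upright in the square well of the tea dispenser and press it down until it is fully home on the hidden stop, bearing on the stop for a moment with about 18 N and never more than 30 N, and leave the lighter one standing upright on the board. Do not tip the tins or disturb the other things on the counter.

Things in the scene. Friction and masses are not known exactly. Their poses are not given: they have to be found in the camera images.
- tin_red: closed square tea tin, silver with a paper band and a red lid, 58 x 58 mm and 95 mm tall, with straight sides; origin at the centre of its underside, z up, x and y square to its faces. The lid cannot come off. It stands on the board; its contents are hidden. It weighs between 0.2 and 0.7 kg in all; one of the two tins, and not always the same, weighs at least 0.15 kg more than the other.
- tin_blue: closed square tea tin, silver with a paper band and a blue lid, 58 x 58 mm and 95 mm tall, with straight sides; origin at the centre of its underside, z up, x and y square to its faces. The lid cannot come off. It stands on the board; its contents are hidden. It weighs between 0.2 and 0.7 kg in all; one of the two tins, and not always the same, weighs at least 0.15 kg more than the other.
- board: wooden serving board, fixed to the counter, 150 mm (its x) by 300 mm (its y), 12 mm thick; origin at the centre of its underside, on the counter. The tins start about 150 mm apart on its long middle line, either one on the left.
- holder: tea dispenser, fixed. Origin on the counter under the centre of its square well; z up, x and y square to the well. The well is a dark steel block, 100 x 100 mm, top 60 mm above the counter, with a 61 x 61 mm hole (4 mm chamfer at the mouth). Its green body, 156 mm tall, begins 120 mm from the centre on the -y side.
- carriage: black rubber-topped carriage that forms the floor of the well; origin at the centre of its top, 32 to 37 mm above the counter at first. It slides straight down under about 8 N, the tin's weight included, and stays where it is left. Hidden under it is a hard stop for the tin: a tin fully home has its underside 17 to 27 mm above the counter (set differently each time, not measured).
- milk_1: small white milk bottle with a blue cap, 50 mm across, 110 mm tall; origin at the centre of its underside. Bystander: leave it where it is.
- milk_2: a second such milk bottle; origin at the centre of its underside. Bystander: leave it where it is.
- jar: amber honey jar with a brass cap, 66 mm across, 85 mm tall; origin at the centre of its underside. Bystander: leave it where it is.
- mug: blue mug, 76 mm across, 85 mm tall; origin at the centre of its underside. Bystander: leave it where it is.
- bowl: white bowl, 100 mm across, 45 mm tall; origin at the centre of its underside. Bystander: leave it where it is.
- cake: small round cake with red berries on a 100 mm white plate, 62 mm tall; origin at the centre of its underside. Bystander: leave it where it is.
Not all that is in view belongs to the job. Leave any purple or turquoise look-alike of the tin_red alone.

How it is judged:
By the outcome, as a careful person would: the job done as asked, in the order asked, and still so for the second after the job is handed in, with the robot touching nothing.
It also fails if it takes over 72 s, if anything falls off the work surface, if the arm or the gripper's body presses on something with over 40 N, if the wrist force passes 120 N, or if a joint passes its speed limit or range.

ROBOT

A 6-joint arm with a two-finger parallel gripper is mounted at the origin on the work surface. World frame = base frame: x ahead of the robot, y to its left, z up, the work surface at z = 0. Lengths are in mm, angles in rad, forces in N, time in s.
With the tool pointing down it reaches from about 350 to 975 mm from the base axis. Payload 7.1 kg.
Tool frame: the origin (TCP) lies on the front face of the gripper's body, between the roots of the fingers; the fingertips stand 80 mm ahead of it and the grasp point (between the pads) lies 61 mm ahead of it (env.tips_ahead is the distance from the TCP to the fingertips, in mm); z points along the fingers, y is the line along which they close (so a half turn about z gives the same grasp; the last joint's range is limited). The gripper opens to 88 mm and grips with 3 to 60 N. Pads are 20 mm wide; open, the fingers measure 115 mm over their backs; the gripper's body (75 mm by 178 mm) begins 61 mm behind the grasp point.
Start: joints at [-1.144, 0.423, 1.63, -0, 1.089, -0.019], TCP at [269.502, -563.892, 302.675] pointing down, gripper open.
Joint ranges: [-3, 3], [-0.9, 2.11], [0.09, 2.58], [-1.31, 4.45], [0.11, 2.69], [-2.54, 2.54]. Speed limits (rad/s): [2.39, 2.39, 3.01, 3.14, 3.14, 3.14].

INTERFACE

Orientations are given as a unit quaternion [x, y, z, w].
In Python, from station import env, set_gripper, viewer, workorder gives the robot as it stands. Calls block until the motion is done:
- env.reach(position, orientation): joint-space move of the TCP to a pose.
- env.move_l(position, rot=None, rate=150, f_stop=None): straight line of the TCP; rot=None keeps the orientation; rate is the mean speed in mm/s. With f_stop (N) it stops when the force on the tool has changed by that much, and returns True; else False.
- env.move_joints(angles): joint-space move.
- set_gripper(opening): finger opening in mm; the grip force is fixed at half the most; returns when the fingers have stopped.
- env.hold(seconds).
- env.ik(position, orientation): joint angles nearest the present ones, or None.
- env.read_state(): the state.
- viewer.camera(name): name is "side" or "top" or "wrist"; returns the picture (400x640x3 uint8, blue, green, red); there is no depth.
- viewer.camera_params(name): a dict with "fx", "fy", "cx", "cy" (pixels), "pose" (4x4, takes a point from camera to world coordinates); the wrist camera has in their place "tool_from_camera" (4x4, takes a point from camera to tool coordinates, whose origin is the TCP and whose axes are the flange's). Camera axes: x right, y up, looking along -z (the intrinsics and any distortion apply to the point x, -y, -z); pixel columns grow to the right and rows downward; lengths in mm; the calibration is good to about 2 mm. A picture is of the moment at which its call begins: read the wrist's pose just before it. camera_params takes no time and is no camera call.
A pose or a line that the arm cannot do raises env.IKError and nothing moves.
- workorder.sign_off(): hands the job in; it is judged then, once.
The state is a dict: "time_s": time; "qpos": joint angles; "dq": joint speeds; "tau": joint torques, N m; "tool_pos": TCP position; "orientation": TCP orientation; "force": force on the tool from outside, world axes, zero at the start; "wrist_torque": the same for the moment, N m; "width": finger opening in mm; "grip_force": force on a finger pad.
Only numpy, scipy, OpenCV 4.12 (cv2) and the standard library are available. Lean on these libraries where they do the work, as an engineer would, in place of code of your own. Each camera call takes 0.05 s, during which the arm holds its last target. There are 200 camera calls.

## Working session

There is one attempt and no reset: what is moved stays moved. The work goes in short steps, each a Python script; the robot and the scene stay as the last script left them, time stands still between calls to the robot, and variables do not carry over. Pictures are saved under pics/ and viewed, at most 10 in all, crops included, and the job is handed in when it is done.

```bash
ls; mkdir -p pics; python3 - <<'E'
from station import env, viewer
import cv2, numpy as np
np.set_printoptions(precision=4,suppress=True)
for n in ("top","side"):
    cv2.imwrite(f"pics/{n}0.png",viewer.camera(n)); p=viewer.camera_params(n); print(n,p)
print(viewer.camera_params("wrist")); s=env.read_state(); print(s)
E
```

```text
pics
top {'fx': 491.9700450914767, 'fy': 491.9700450914767, 'cx': 318.16979032222554, 'cy': 197.54476562518707, 'pose': array([[  -0.0185,    0.9925,   -0.1205,  375.7384],
       [  -0.9998,   -0.0172,    0.0119,   47.7526],
       [   0.0098,    0.1206,    0.9926, 1300.3778],
       [   0.    ,    0.    ,    0.    ,    1.    ]])}
side {'fx': 397.37964212194794, 'fy': 397.37964212194794, 'cx': 326.7054852496685, 'cy': 206.3390414286396, 'pose': array([[ -0.9095,   0.3038,  -0.2839, 257.488 ],
       [ -0.4155,  -0.6884,   0.5945, 604.5264],
       [ -0.0149,   0.6586,   0.7523, 755.1682],
       [  0.    ,   0.    ,   0.    ,   1.    ]])}
{'fx': 288.7601376401922, 'fy': 288.7601376401922, 'cx': 321.96138484990877, 'cy': 203.16663068614744, 'tool_from_camera': array([[ -0.0006,   0.9649,   0.2625,  71.7169],
       [  1.    ,   0.0009,  -0.0009,   0.3686],
       [ -0.0011,   0.2625,  -0.9649, -80.9439],
       [  0.    ,   0.    ,   0.    ,   1.    ]])}
{'time_s': 0.1, 'qpos': array([-1.144 ,  0.4238,  1.6306, -0.    ,  1.0886, -0.019 ]), 'dq': array([-0.0005, -0.002 , -0.0012,  0.0018,  0.0003,  0.0015]), 'tau': array([ -0.0011, -54.5622, -27.4323,   0.0644,   0.0188,  -0.    ]), 'tool_pos': array([ 269.3353, -563.5534,  301.9765]), 'orientation': array([ 0.9753,  0.2211, -0.0002, -0.0007]), 'force': array([ 0.5056, -0.3796,  0.0894]), 'wrist_torque': array([-0.0268,  0.0155,  0.0461]), 'grip_force': 0.0, 'width': 87.37967091199442}
```

View pics/top0.png

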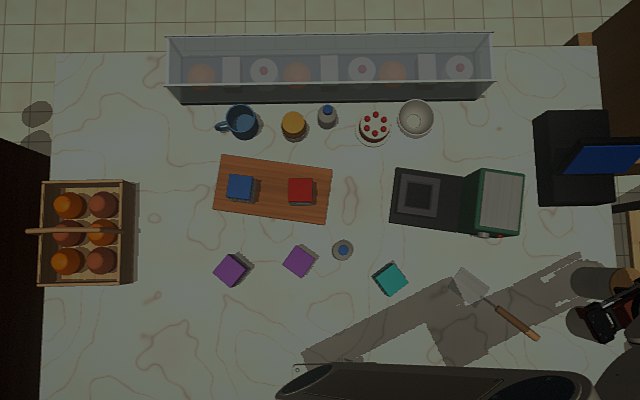

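View pics/side0.png

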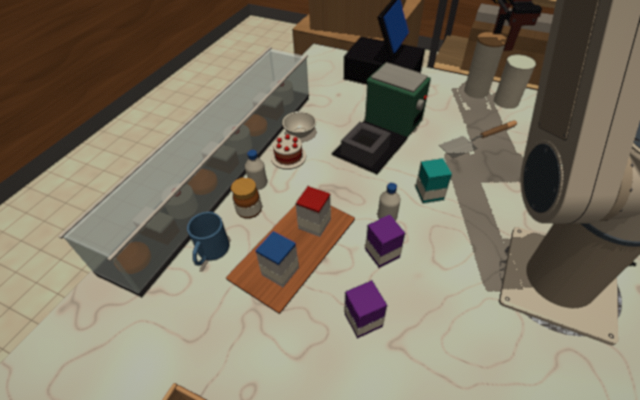

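Candidates in the top view are: red lid (301,190), blue lid (240,187), purple look-alikes (230,270) and (299,261), turquoise look-alike (390,279), red berries (375,125), and the blue mug and milk caps. I choose the red and blue lids on the wooden board. The well mouth is at (418,194), and in the side view the lids are at (313,198) and (277,247).

```bash
cat > h.py <<'E'
from station import env, set_gripper, viewer, workorder
import cv2, numpy as np
from scipy.spatial.transform import Rotation as R
np.set_printoptions(precision=3,suppress=True)
def down(yaw): # tool z down, tool y axis at angle yaw (world)
    y=np.array([np.cos(yaw),np.sin(yaw),0]); z=np.array([0,0,-1.]); 
    return R.from_matrix(np.c_[np.cross(y,z),y,z]).as_quat()
def shot(name):
    s=env.read_state(); im=viewer.camera(name); p=viewer.camera_params(name)
    if name=="wrist":
        T=np.eye(4); T[:3,:3]=R.from_quat(s["orientation"]).as_matrix(); T[:3,3]=s["tool_pos"]
        p["pose"]=T@p["tool_from_camera"]
    return im,p
def ray(p,uv,z):
    uv=np.atleast_2d(uv).astype(float)
    d=np.c_[(uv[:,0]-p["cx"])/p["fx"],-(uv[:,1]-p["cy"])/p["fy"],-np.ones(len(uv))]@p["pose"][:3,:3].T
    o=p["pose"][:3,3]; return (o+d*((z-o[2])/d[:,2])[:,None])[:,:2]
def pix(p,w):
    q=np.linalg.inv(p["pose"])@np.r_[w,1]; return np.array([p["cx"]-p["fx"]*q[0]/q[2],p["cy"]+p["fy"]*q[1]/q[2]])
def mask(im,h,smin=120,vmin=40):
    g=cv2.cvtColor(im,cv2.COLOR_BGR2HSV); H=g[...,0].astype(int)
    m=(np.abs((H-h+90)%180-90)<9)&(g[...,1]>smin)&(g[...,2]>vmin)
    return cv2.morphologyEx(m.astype(np.uint8)*255,cv2.MORPH_OPEN,np.ones((3,3)))
def blob(im,h,near,smin=120,vmin=40):
    cs=cv2.findContours(mask(im,h,smin,vmin),cv2.RETR_EXTERNAL,cv2.CHAIN_APPROX_NONE)[0]
    cs=[c for c in cs if cv2.contourArea(c)>60]
    return min(cs,key=lambda c:np.linalg.norm(np.array(cv2.minAreaRect(c)[0])-near))
def rect(p,c,z):
    """metric square from contour on plane z: centre, size, angle mod 90"""
    w=ray(p,c[:,0,:],z).astype(np.float32); r=cv2.minAreaRect(w); return r
E
python3 - <<'E'
from h import *
im,p=shot("top"); 
print(cv2.cvtColor(im,cv2.COLOR_BGR2HSV)[[190,187],[301,240]])
for h,n in ((0,(301,190)),(108,(240,187))):
    print(rect(p,blob(im,h,n),107))
print(ray(p,[[418,194]],60), ray(p,[[220,155],[332,170],[326,224],[214,209]],12),ray(p,[[165,100],[493,97],[418,194]],0))
cv2.imwrite("pics/crop0.png",cv2.resize(im[140:240,200:460],None,fx=3,fy=3,interpolation=cv2.INTER_CUBIC))
E
```

```text
[[  2 206 105]
 [107 155  89]]
((541.2464599609375, 78.79232025146484), (56.437679290771484, 56.84601593017578), 89.03961181640625)
((551.6727905273438, 226.63623046875), (56.754886627197266, 56.57787322998047), 81.82133483886719)
[[ 530.937 -221.605]] [[650.625 291.338]
 [605.151  -5.857]
 [461.868  13.021]
 [506.525 306.263]] [[ 807.978  443.735]
 [ 802.745 -452.097]
 [ 538.444 -234.635]]
```

View pics/crop0.png

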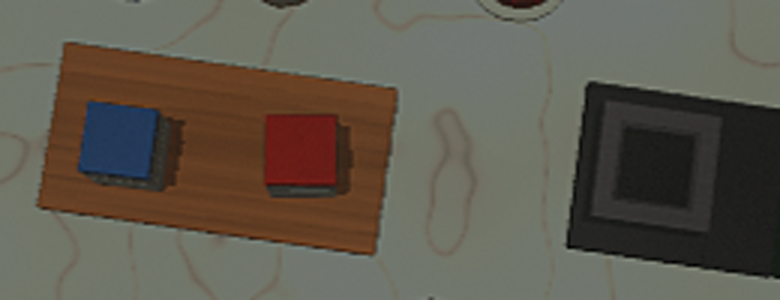

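The crop shows blue at (119,140) and red at (301,150), both silver-sided and standing on the wooden board. The steel well is at (655,165). Next I take close wrist views of all three.

```bash
python3 - <<'E'
from h import *
q=down(-np.pi/2); ims=[]
for n,xy,h in (("well",(531,-222),None),("blue",(550,226),108),("red",(541,79),1)):
    env.reach([xy[0]-20,xy[1],300],q); env.hold(0.2)
    im,p=shot("wrist"); np.savez(f"{n}.npz",im=im,pose=p["pose"]); ims.append(im)
    if h is not None:
        c=blob(im,h,pix(p,[*xy,107])); print(n,rect(p,c,107))
    else: print(pix(p,[*xy,60]))
print(env.read_state()["time_s"])
cv2.imwrite("pics/w0.png",cv2.resize(ims[0],None,fx=1.25,fy=1.25)); cv2.imwrite("pics/w1.png",np.hstack([cv2.resize(i,None,fx=.6,fy=.6) for i in ims[1:]]))
E
```

```text
[320.753 172.558]
blue ((555.3524169921875, 227.9317169189453), (56.149478912353516, 56.40509033203125), 81.7252197265625)
red ((544.057861328125, 78.61354064941406), (58.2928581237793, 58.649627685546875), 88.56416320800781)
4.725
```

View pics/w0.png

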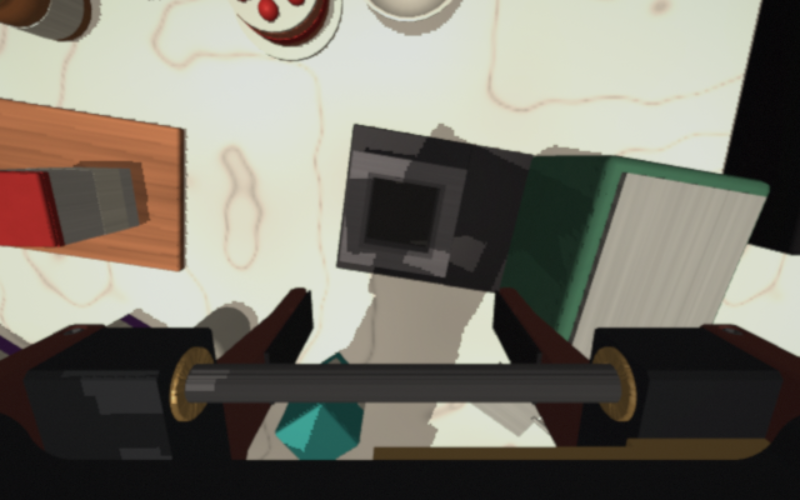

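View pics/w1.png

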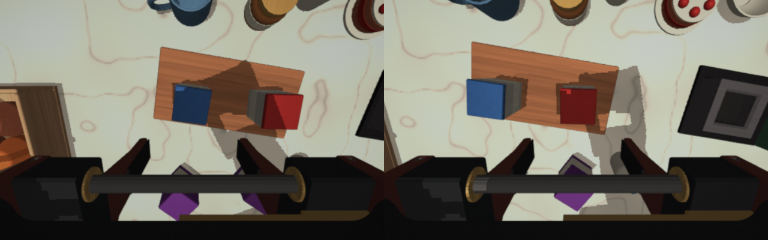

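The wrist views confirm the tins: blue at (192,103) in the left image, red at (578,105) in the right. The well is the lighter square around (405,213), partly shadowed. I'll enhance the well to measure it.

```bash
python3 - <<'E'
from h import *
def enh(im,x0,y0,w,h,f,s):
    c=im[y0:y0+h,x0:x0+w].astype(float); c=np.clip((c/ s),0,1)**.6*255
    return cv2.resize(c.astype(np.uint8),None,fx=f,fy=f,interpolation=cv2.INTER_CUBIC)
a=np.load("well.npz")["im"]
t=viewer.camera("top"); np.save("top1.npy",t)
cv2.imwrite("pics/e0.png",np.hstack([enh(a,265,105,114,130,4,110),enh(t,385,160,54,80,6.5,80)[:520]]))
E
```

```text
(no output)
```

View pics/e0.png

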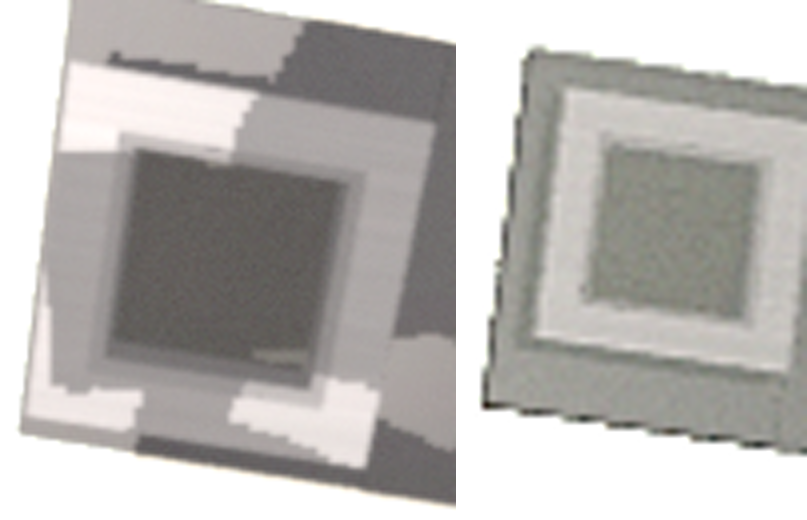

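The enhanced wrist crop shows the chamfer mouth corners at about (120,135), (367,175), (328,405), (90,365), and the block's top corners at about (70,62), (435,123), (365,470), (24,412). I'll project both onto z=60.

```bash
python3 - <<'E'
from h import *
d=np.load("well.npz"); p=viewer.camera_params("wrist"); p["pose"]=d["pose"]
def f(u,o,k): return (np.array(u,float)+.5)/k-.5+o
for u in ([(120,135),(367,175),(328,405),(90,365)],[(70,62),(435,123),(365,470),(24,412)]):
    w=ray(p,f(u,(265,105),4),60); e=np.roll(w,-1,0)-w
    print(w.mean(0),np.linalg.norm(e,axis=1),np.degrees(np.arctan2(e[:,1],e[:,0]))%90)
pt=viewer.camera_params("top")
u=np.array([(605,140),(760,155),(745,315),(585,300)])-[456,0]
for z in (56,60):
    w=ray(pt,f(u,(385,160),6.5),z);e=np.roll(w,-1,0)-w
    print(w.mean(0),np.linalg.norm(e,axis=1),np.degrees(np.arctan2(e[:,1],e[:,0]))%90)
u=f([(24,412),(365,470)],(265,105),4)
# tins also in the side view
im,ps=shot("side")
for n,h,xy in (("red",0,(544,78.6)),("blue",108,(555.3,227.9)),("red",0,(541.2,78.8)),("blue",108,(551.7,226.6))): print(n,pix(ps,[*xy,107]),cv2.minAreaRect(blob(im,h,pix(ps,[*xy,100])))[0])
E
```

```text
[ 530.61  -222.516] [68.207 66.069 69.345 65.028] [80.876 81.884 80.024 80.903]
[ 530.394 -221.733] [ 99.488 100.358 100.698  98.687] [80.723 80.786 79.769 80.093]
[ 530.046 -222.62 ] [61.379 63.854 62.957 64.107] [83.433 82.053 83.612 80.648]
[ 529.55  -221.751] [61.182 63.649 62.755 63.901] [83.433 82.053 83.612 80.648]
red [312.096 196.345] (312.623291015625, 198.67123413085938)
blue [274.43  244.863] (275.3584289550781, 247.37612915039062)
red [313.193 196.78 ] (312.623291015625, 198.67123413085938)
blue [276.318 244.974] (275.3584289550781, 247.37612915039062)
```

```bash
cat >> h.py <<'E'
Z=148.
def F(n=8):
    v=[]
    for _ in range(n): env.hold(0.04); v.append(env.read_state()["force"])
    return np.mean(v,0)
def grab(xy,yaw,z=Z):
    q=down(yaw); env.reach([*xy,z+72],q); env.move_l([*xy,z],rate=120); f0=F(4); set_gripper(45); return f0
def tm(): return env.read_state()["time_s"]
E
python3 - <<'E'
from h import *
q0=env.read_state()["qpos"]; print(q0)
for y in (-91.2,-1.2,178.8): print(y,env.ik([543,78.7,Z],down(np.radians(y))))
for y in (-99.3,-9.3,170.7): print(y,env.ik([530.3,-222.2,Z],down(np.radians(y))))
xy=[543,78.7]
f0=grab(xy,np.radians(-91.2)); s=env.read_state(); print("grip",s["width"],s["grip_force"],tm())
env.move_l([*xy,Z+40],rate=60); env.hold(.2); f1=F(10); s=env.read_state(); print("red",f0,f1,f1-f0,s["width"],s["wrist_torque"])
cv2.imwrite("pics/red_lift.png",viewer.camera("side"))
env.move_l([*xy,Z+6],rate=60); print(env.move_l([*xy,Z-1],rate=10,f_stop=3),env.read_state()["tool_pos"])
set_gripper(88); env.move_l([*xy,Z+72],rate=120); print(tm())
E
```

```text
[0.13  0.284 1.848 0.    1.01  1.699]
-91.2 [ 0.122  0.541  1.888 -0.     0.713  1.714]
-1.2 [ 0.122  0.541  1.888 -0.     0.713  0.143]
178.8 None
-99.3 [-0.417  0.569  1.828 -0.     0.744  1.316]
-9.3 [-0.417  0.569  1.828 -0.     0.744 -0.255]
170.7 None
grip 57.97362763604451 29.96701975353062 6.7417
red [0.294 0.257 0.33 ] [-0.065  0.239 -5.99 ] [-0.359 -0.018 -6.32 ] 57.600878835485794 [ 0.063 -0.001 -0.014]
True [543.004  78.725 147.998]
10.9417
```

```bash
python3 - <<'E'
from h import *
xy=[554,227.3]
f0=grab(xy,np.radians(-98.2)); s=env.read_state(); print("grip",s["width"],s["grip_force"],tm())
env.move_l([*xy,Z+40],rate=60); env.hold(.2); f1=F(10); s=env.read_state(); print("blue",f0,f1,f1-f0,s["width"],s["wrist_torque"])
env.move_l([*xy,Z+6],rate=60); print(env.move_l([*xy,Z-1],rate=10,f_stop=2),env.read_state()["tool_pos"])
set_gripper(88); env.move_l([*xy,Z+72],rate=120); print(tm())
im,p=shot("wrist"); print(rect(p,blob(im,108,pix(p,[*xy,107])),107))
env.reach([523,78.7,300],down(-np.pi/2)); env.hold(.2); im,p=shot("wrist"); print(rect(p,blob(im,1,pix(p,[543,79,107])),107),tm())
cv2.imwrite("pics/w2.png",im)
E
```

```text
grip 58.16676417158192 29.98726548627019 13.0833
blue [ 0.071 -0.079  0.016] [ 0.208 -0.266 -2.463] [ 0.137 -0.187 -2.478] 57.853907336682624 [0.022 0.019 0.003]
True [553.979 227.34  148.063]
17.2333
((556.0274047851562, 226.68753051757812), (55.857643127441406, 56.33787536621094), 81.70781707763672)
((543.92529296875, 78.48844909667969), (58.94388198852539, 58.261817932128906), 88.51028442382812) 18.2583
```

View pics/w2.png

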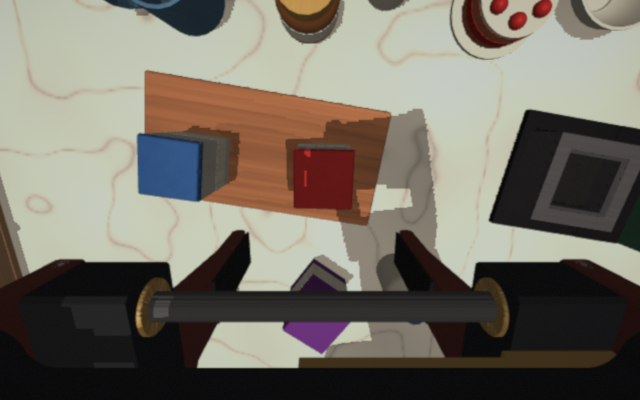

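The red tin is heavier (6.3 N against 2.5 N), and both stand upright: red lid at (323,178), blue at (170,167). Next I regrip red along x, which centres the other axis, and carry it to the well.

```bash
python3 - <<'E'
from h import *
xy=[543,78.7]; W=[530.3,-222.2]
grab(xy,np.radians(-1.2)); s=env.read_state(); print(s["width"],s["grip_force"])
env.move_l([*xy,Z+90],rate=120)
env.reach([*W,Z+90],down(np.radians(-9.3))); env.move_l([*W,204],rate=80); env.hold(.2)
print(env.read_state()["force"],tm())
r=env.move_l([*W,160],rate=18,f_stop=4.5); s=env.read_state(); print(r,s["tool_pos"],s["force"],s["wrist_torque"],s["width"],tm())
cv2.imwrite("pics/side1.png",viewer.camera("side")[20:260,220:520].repeat(2,0).repeat(2,1))
E
```

```text
57.75359426975706 29.9925509467721
[-0.24  -0.351 -5.586] 23.9583
True [ 530.315 -222.213  170.574] [ 1.405 -1.664  2.554] [-0.164 -0.416 -0.026] 57.751823128722776 25.6167
```

View pics/side1.png

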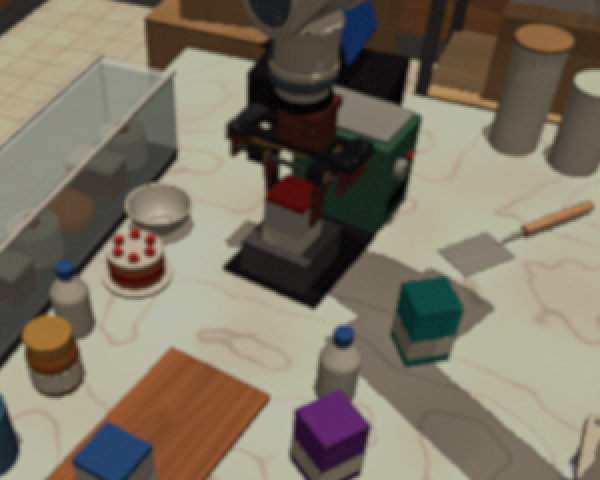

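The tin is in the well, upright, red lid at (293,190), with its underside at about 34.6 mm, so it rests on the carriage. I'll release it and press from above with closed fingers.

```bash
python3 - <<'E'
from h import *
W=[530.3,-222.2]
set_gripper(88); env.move_l([*W,226],rate=100); set_gripper(0)
env.move_l([*W,213],rate=60); env.hold(.2); b=F(5)[2]
r=env.move_l([*W,186],rate=8,f_stop=11); s=env.read_state(); z=s["tool_pos"][2]; print(r,s["tool_pos"],b,s["force"]-[0,0,b],tm())
f=F(3)[2]-b; print("settled",f)
if r:
    for i in range(30):
        if f>=17.5 or z<186: break
        z-=.2 if f>8 else .5
        env.move_l([*W,z],rate=10); f=F(2)[2]-b; print(round(z,2),env.read_state()["tool_pos"][2].round(2),f.round(2))
    print("hold",[ (F(5)[2]-b).round(2) for _ in range(4)])
print(tm())
E
```

```text
True [ 530.431 -222.234  194.424] 0.006061216648516299 [-1.16   0.174  5.886] 31.3083
settled 5.045334572127312
193.92 194.41 7.33
193.42 194.37 10.57
193.22 194.34 12.95
193.02 194.36 13.84
192.82 194.31 15.36
192.62 194.33 17.17
192.42 194.29 19.04
hold [np.float64(18.34), np.float64(18.07), np.float64(18.58), np.float64(18.39)]
34.6
```

It held hard at an underside height of about 19.4 mm while the force rose from 5 to 18.4 N, so it is on the stop. I'll retreat and check.

```bash
python3 - <<'E'
from h import *
W=[530.3,-222.2]
env.move_l([*W,230],rate=80); env.move_l([W[0]-40,W[1],330],rate=150); env.hold(.2)
im,p=shot("wrist"); r=rect(p,blob(im,1,pix(p,[*W,114.4])),114.4); print(r,pix(p,[*W,114.4]),env.read_state()["force"],tm())
cv2.imwrite("pics/side2.png",np.vstack([viewer.camera("side")[20:300,220:520].repeat(2,0).repeat(2,1)]))
E
```

```text
((530.242431640625, -221.73617553710938), (57.728904724121094, 57.765411376953125), 80.75221252441406) [360.49  189.084] [0.322 0.138 0.175] 36.3333
```

View pics/side2.png

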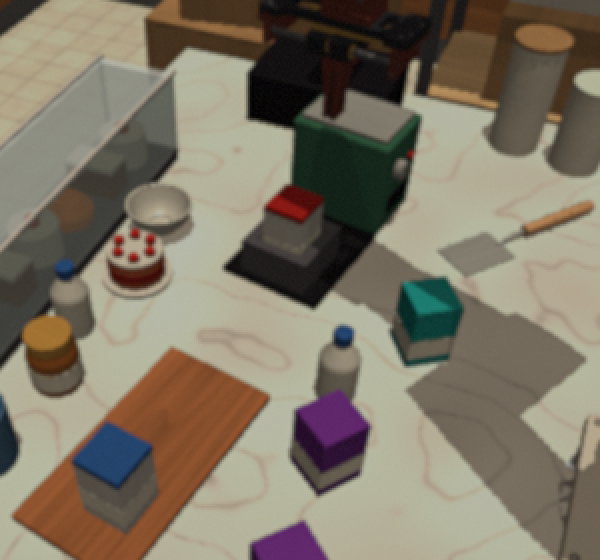

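The red tin sits upright and square in the well (lid at (295,205)), the blue tin stands on the board at (115,475), and nothing else has moved.

```bash
python3 -c "
from h import *
print(workorder.sign_off())"
```

```text
the job is handed in; nothing more can be done
None
```

I weighed red first, then blue: red is the heavier (about 0.64 kg against 0.25 kg), so it is now upright in the dispenser well, pressed home to about 19 mm above the counter with about 18 N (highest reading 19 N); blue stands on the board, and I handed the job in at about 36 s.

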